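# Blank off the spare outlet of the bench air manifold

### The job

Close off the spare outlet in the middle of the air manifold: run its loose hex nut down clockwise (seen from above) with the fingers until it just bites, no further, then tighten it one more flat, a sixth of a turn, with the larger of the two open-ended wrenches. Take the wrench off and lay it flat on its rest or on the bench, well away from the nut, and leave everything else where it is.

Things in the scene. Friction and masses are not known exactly. Their poses are not given: they have to be found in the camera images.
- manifold: Aluminium air manifold bolted down: block 66 x 260 mm, 50 mm high, on a 90 x 300 x 6 mm foot plate. Origin on the bench right under the spare outlet, z up, y along the block. Gauge, 48 mm across, face up at y = +115 mm (81 mm high); finished outlet at y = -115 mm, its copper tube (90 mm high) leading 120 mm off to +x. Nothing else stands within 85 mm of the spare outlet.
- nut: Loose brass hex nut on the spare outlet, axis vertical, 34 mm across flats, 39 mm across corners, 20 mm high. Origin at its centre, 74 mm above the bench, 24 mm above the block; its height stays the same. z up; one pair of flats faces along its x axis, the others at 60 and 120 degrees to it. Turning clockwise from above lowers its yaw. Under it a boss 28 mm across.
- nut_top (a point): Centre of the nut's upper face (same axes as the nut). A fixed capped steel stub, 17 mm across, rises from here by 24 mm. The nut runs loosely (0.03 N m) for some 1.6 to 2.4 rad until it meets the ferrule; from there the torque rises over 0.1 rad of springy wind-up to 0.45 N m, at which the ferrule bites and turns along; let go, the nut springs back those 0.1 rad.
- ferrule (a joint): How far (rad) the nut has been turned, clockwise from above, past the point where it begins to bite. 0 while the nut runs loosely; once it grows the nut bites, i.e. is finger-tight (0.02 to 0.25 counts as that). It never goes back: turning the nut back only loosens it.
- wrench: Larger open-ended wrench, bare steel, 10 mm thick, 193 mm long, some 220 g, flat on its rest. Origin at the jaw's centre, half-way up; x from handle to jaw, which opens to +x; z up. Jaw 35.6 mm wide (0.09 rad of play on the nut either way); prongs reach 23 mm beyond the origin; throat 21 mm behind it. Head 62 mm wide; handle a flat bar 18 mm wide, to x = -155 mm, with a round end 30 mm across.
- wrench_jaw (a point): Centre of the larger wrench's jaw (same frame as the wrench). On the nut it coincides with the nut's centre, within 2 mm, and the wrench's x axis runs along a pair of the nut's flats: at 30, 90, 150.. degrees to the nut's x axis.
- wrench_grip (a point): Where to grip the larger wrench: on its handle, 80 mm from the jaw centre, half-way up (same axes as the wrench). Handle 18 mm wide, 10 mm thick here. On the rest it is 25 mm above the bench, half-way between the rest's two ribs, with 21 mm of air under it over the base plate.
- rest_a: Black plastic rest of the larger wrench, fixed: base plate 110 x 60 x 4 mm with two ribs across it, 14 mm wide, tops 20 mm above the bench, 84 mm apart along its x. Origin on the bench under its middle. The wrench lies along its x axis with its grip point over the middle.
- spare_grip (a point): Handle of the smaller open-ended wrench (153 mm long, jaw 16 mm: it does not fit), lying on a like rest on the other side; leave alone.
- bulb_a: Lamp body standing on its wide end, white cone 60 mm across with a metal cap, 73 mm high; origin under it. Leave alone.
- bulb_b: Another such lamp body. Leave alone.
- screwdriver: Screwdriver lying on the bench. Leave alone.
- carton: Open cardboard box of metal lamp caps, 140 x 100 x 60 mm. Leave alone.
- tin: Shallow aluminium tray of small parts, 100 x 200 x 22 mm. Leave alone.
- tape: Roll of tape lying flat, 90 mm across, 20 mm high. Leave alone.
Not all that is in view belongs to the job. What is shaped like the wrench but orange is not meant.

How it is judged (in metres and radians):
On the way, in this order (a step that is already met when the one before it is completed fails the run):
1. the nut is run down until it bites on the ferrule (ferrule past 0.015), with the wrench still away from it (value of joint ferrule above 0.015 rad and distance between wrench_jaw and nut above 0.06 m), for 0.05 s.
2. the larger wrench is on the nut and turns it (ferrule past 0.4 while the wrench bears on the nut) (distance between wrench_jaw and nut below 0.015 m and contact force between wrench and nut above 2 N and value of joint ferrule above 0.4 rad), for 0.05 s.
3. the nut has had its extra flat (ferrule past 0.78) (value of joint ferrule above 0.78 rad), for 0.05 s.
At the end, for the whole second after the job is handed in: Ferrule at 0.78 to 1.42 rad, the nut not slackened again (its yaw relative to the manifold -0.68 to -1.45 rad), and the larger wrench at rest, flat within 0.3 rad, its handle under 45 mm up, its jaw over 100 mm from the nut (value of joint ferrule between 0.78 and 1.42 rad and angle between the x axis of nut and the x axis of manifold, either way round between 0.68 and 1.45 rad and height (world z) of wrench_grip below 0.045 m and angle between wrench_grip's own z axis and vertical below 0.3 rad and horizontal distance between wrench_jaw and nut above 0.1 m and linear speed of wrench below 0.02 m/s); the robot touches nothing.
It fails at once if the fingers press on the nut when it is past finger-tight (ferrule over 0.25) (value of joint ferrule above 0.25 rad and contact force between the fingers and nut above 1 N).
It fails at once if the nut is over-tightened (ferrule over 1.42) (value of joint ferrule above 1.42 rad).
It fails at once if a bystander is moved by more than 30 mm (distance of any of bulb_a, bulb_b, screwdriver, carton, tin, tape, spare_grip from where it was at the start of the episode above 0.03 m).
It also fails if it takes over 69 s, if anything falls off the work surface, if the arm or the gripper's body presses on something with over 40 N, if the wrist force passes 120 N, or if a joint passes its speed limit or range.

### The arm

A 6-joint arm with a two-finger parallel gripper is mounted at the origin on the work surface. World frame = base frame: x ahead of the robot, y to its left, z up, the work surface at z = 0. Lengths are in m, angles in degrees, forces in N, time in s.
With the tool pointing down it reaches from about 0.4 to 0.825 m from the base axis. Payload 7 kg.
Tool frame: the origin (TCP) lies at the centre of the arm's flange, where the gripper is bolted on; the fingertips stand 178 mm ahead of it and the grasp point (between the pads) lies 159 mm ahead of it (ctrl.hold_point_z is the distance from the TCP to the grasp point, in m); z points along the fingers, y is the line along which they close (so a half turn about z gives the same grasp; the last joint's range is limited). The gripper opens to 88 mm and grips with 3 to 60 N. Pads are 19 mm wide; open, the fingers measure 130 mm over their backs; the gripper's body (78 mm by 193 mm) begins 47 mm behind the grasp point.
Start: joints at [-58.722, 20.546, 0.682, 0, -70.136, -16.507], TCP at [0.172, -0.653, 0.405] pointing down, gripper open.
Joint ranges: [-176.03, 176.03], [-82.01, 121.73], [-58.28, 71.71], [-173.87, 95.51], [-174.79, -0.11], [-173.66, 173.66]. Speed limits (degrees/s): [136.94, 136.94, 172.46, 180, 180, 180].

### API

Orientations are given as [roll, pitch, yaw] about the fixed x, y, z axes, in that order (R = Rz(yaw) Ry(pitch) Rx(roll)).
In Python, from plant import ctrl gives the robot as it stands.
- The arm moves only by the shell command python3 -m inch 'ROWS'. ROWS is JSON, one flat list of numbers, 7 for each row, row after row: the closure, from 0 (fully open) to 1 (shut), then the shift along the tool's x, y, z in mm, then the turn, a rotation vector about the tool's x, y, z in degrees. In form: [hand, x, y, z, wx, wy, wz, hand, x, y, z, wx, wy, wz, ...]. A call has 1 to 5 rows; each row is the pose to reach, as a shift and turn from the pose commanded when the call began, along the tool's axes at that moment; what a row does not reach only later rows make up. A row lasts 1/10 s, in which the tool goes at most 50 mm and 8.59 degrees, less where a joint would pass 70% of its speed; a pose out of reach is approached as far as the arm can. A call with a gripper value outside its range is refused whole. The fingers move at their own pace and stop on an object; the grip force is fixed at half the most. Time passes only in rows, so rows that repeat a pose let the fingers close. It gives the time, the measured TCP pose, the force, the opening and the grip force at its end, in the units of the state.
- ctrl.get_obs(): the state, without advancing time (a new reading comes with each control period).
- ctrl.snapshot(name): name is "side" or "top"; returns a dict with "frame" (480x640x3 uint8, red, green, blue), "K" (3x3 intrinsics, pixels), "R" (3x3) and "t" (3): a world point X has camera coordinates R X + t. Camera axes: x right, y down, z forward; pixel columns grow to the right and rows downward; lengths in m; the calibration is good to about 2 mm. A picture is of the moment at which its call begins. There is no depth.
- ctrl.close_job(): hands the job in; it is judged then, once.
Trained networks look in a picture, given as the dict that the camera call returned (one of the last four; its "shot" number tells which), for a name from the list of things; names that differ only in an ending like _2 or _b are one class to them, and where a whole thing is asked for, a point or a joint stands for the part that bears it (a point fixed in the world has none). Each returns a list of dicts, best first, with "p" (0 to 1); they miss things now and then, are a little off and sometimes report something else, mostly with a low value. They report only what shows in the picture. A call takes as long as a camera call. They do not tell look-alikes from the thing itself.
- ctrl.recognise(picture, thing): "location" ([x, y, z] in m, in world coordinates, good to about 4 mm: the middle of the surface that is visible of it).
- ctrl.trace(picture, thing): "pixels" (480x640 bool, what is visible of it).
- ctrl.mark_of(picture, thing): "location" ([x, y, z] in m, in world coordinates, good to about 4 mm: a listed point, or the origin of a listed thing).
The state is a dict: "clock": time; "joint_pos": joint angles; "qvel": joint speeds; "tau": joint torques, N m; "tool_pos": TCP position; "orientation": TCP orientation; "force": force on the tool from outside, world axes, zero at the start; "moment": the same for the moment, N m; "opening": finger opening in m; "gripper_force": force on a finger pad.
Only numpy, scipy, OpenCV 4.12 (cv2) and the standard library are available. Lean on these libraries where they do the work, as an engineer would, in place of code of your own. Each camera call takes 0.05 s, during which the arm holds its last target. There are 200 camera calls.

## Working session

There is one attempt and no reset: what is moved stays moved. The work goes in short steps, Python scripts to look and compute and a shell command to move; the robot and the scene stay as the last step left them, time stands still between calls to the robot, and variables do not carry over. Pictures are saved under pics/ and viewed, at most 10 in all, crops included, and the job is handed in when it is done.

```bash
mkdir -p pics; ls
python3 - <<'E'
from plant import ctrl
import cv2,numpy as np
o=ctrl.get_obs(); print({k:np.round(v,3).tolist() for k,v in o.items()}, ctrl.hold_point_z)
for n in("top","side"):
    p=ctrl.snapshot(n); cv2.imwrite(f"pics/{n}0.png",p["frame"][:,:,::-1])
    for th in["manifold","nut","nut_top","wrench_jaw","wrench_grip","rest_a","spare_grip"]:
        for r in ctrl.mark_of(p,th)[:3]:
            X=p["R"]@r["location"]+p["t"]; u=p["K"]@X
            print(n,th,round(r["p"],2),np.round(r["location"],3),np.round(u[:2]/u[2]))
E
```

```text
pics
{'clock': 0.0, 'joint_pos': [-58.722, 20.59, 0.633, -0.02, -70.136, -16.507], 'qvel': [0.072, -0.049, 0.022, 0.105, -0.102, 0.011], 'tau': [-0.001, -58.272, 29.306, 6.998, 0.007, -0.0], 'tool_pos': [0.172, -0.652, 0.404], 'orientation': [179.906, -0.008, -165.235], 'force': [0.182, 0.183, -0.101], 'moment': [-0.015, -0.009, 0.018], 'gripper_force': 0.0, 'opening': 0.088} 0.1593
top manifold 0.89 [0.549 0.029 0.004] [334. 259.]
top nut 0.5 [0.552 0.032 0.076] [332. 255.]
top nut_top 0.43 [0.552 0.031 0.085] [333. 255.]
top wrench_jaw 0.81 [0.55  0.29  0.027] [221. 255.]
top wrench_jaw 0.76 [0.381 0.416 0.004] [166. 326.]
top wrench_grip 0.77 [0.471 0.283 0.027] [222. 289.]
top wrench_grip 0.65 [0.298 0.412 0.002] [165. 363.]
top rest_a 0.9 [0.475 0.277 0.004] [227. 288.]
top rest_a 0.59 [ 0.784  0.004 -0.005] [346. 163.]
top spare_grip 0.95 [ 0.501 -0.318  0.022] [483. 283.]
side manifold 0.66 [ 0.553  0.03  -0.004] [328. 273.]
side nut 0.56 [0.554 0.036 0.076] [327. 247.]
side nut_top 0.65 [ 0.555  0.026 -0.005] [328. 272.]
side nut_top 0.59 [0.55  0.029 0.086] [330. 243.]
side wrench_jaw 0.98 [0.554 0.285 0.024] [291. 323.]
side wrench_jaw 0.77 [0.379 0.412 0.006] [351. 390.]
side wrench_jaw 0.7 [0.697 0.353 0.001] [218. 337.]
side wrench_grip 0.96 [0.47  0.283 0.027] [327. 330.]
side wrench_grip 0.65 [0.294 0.408 0.006] [394. 399.]
side rest_a 0.7 [0.472 0.282 0.004] [326. 337.]
side rest_a 0.42 [ 0.501 -0.318  0.023] [380. 209.]
side spare_grip 0.53 [ 0.501 -0.319  0.022] [380. 209.]
```

View pics/top0.png

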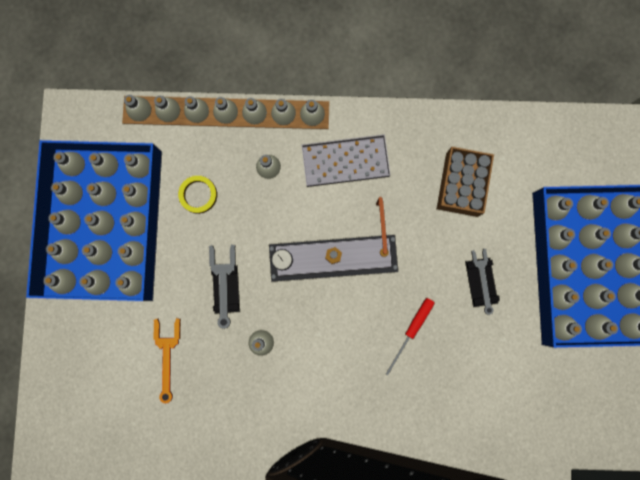

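View pics/side0.png

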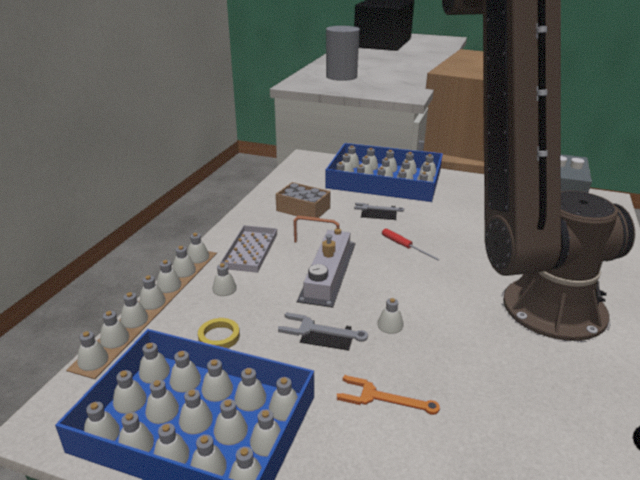

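Candidates for the larger wrench, in the top view: the steel one on the black rest (222,285), the small steel one (485,280) and the orange look-alike (166,360). I choose (222,285). Next I measure yaws and check close crops.

```bash
cat > h.py <<'E'
import numpy as np,cv2
from plant import ctrl
def toworld(p,uv,z):
    d=np.linalg.inv(p["K"])@np.array([*uv,1.]); d=p["R"].T@d; c=-p["R"].T@p["t"]
    return c+d*(z-c[2])/d[2]
def rect(p,m,z):
    v,u=np.nonzero(m); return np.array([toworld(p,(a,b),z)[:2] for a,b in zip(u,v)])
def crop(p,uv,w,name,s=10):
    u,v=map(int,uv); f=p["frame"][v-w:v+w,u-w:u+w,::-1]
    return cv2.resize(f,None,fx=s,fy=s,interpolation=cv2.INTER_CUBIC)
E
python3 - <<'E'
from h import *
p=ctrl.snapshot("top")
for th,z in(("wrench",.03),("manifold",.05),("nut",.084),("rest_a",.01)):
    for r in ctrl.trace(p,th)[:3]:
        m=r["pixels"]; P=rect(p,m,z); (c,s,a)=cv2.minAreaRect((P*1000).astype(np.float32))
        q=P-P.mean(0); e=np.linalg.eigh(q.T@q)[1][:,1]
        print(th,round(r["p"],2),m.sum(),"mean",P.mean(0).round(4),"rect",np.round(c,1),np.round(s,1),round(a,1),"pca",round(np.degrees(np.arctan2(e[1],e[0])),1))
for th in("bulb_a","bulb_b","tape"): print(th,[ (np.round(r["location"],3).tolist(),round(r["p"],2)) for r in ctrl.mark_of(p,th)[:2]])
a=crop(p,(333,256),20,"",15); b=crop(p,(222,285),45,"",6)
b=cv2.copyMakeBorder(b,0,60,0,0,cv2.BORDER_CONSTANT); cv2.imwrite("pics/c1.png",cv2.resize(np.hstack([a,b[:600,:]]),(800,421)) if a.shape[0]==b.shape[0] else np.hstack([cv2.resize(a,(400,400)),cv2.resize(b[:540],(400,400))]))
E
```

```text
wrench 0.72 939 mean [0.4858 0.2821] rect [479.4 283.4] [189.9  60.2] 2.9 pca -175.7
wrench 0.69 941 mean [0.315  0.4023] rect [307.7 399.8] [186.4  59.3] 3.5 pca -178.0
manifold 0.71 4999 mean [0.5543 0.0269] rect [589.   35.9] [174.5 291.5] 8.7 pca 99.5
nut 0.46 128 mean [0.549  0.0306] rect [551.6  30.3] [32.9 31.3] 46.6 pca 94.1
rest_a 0.61 697 mean [0.4652 0.2747] rect [470.7 279.4] [104.8  62.1] 6.1 pca -173.9
bulb_a [([0.352, 0.191, 0.001], 0.87), ([0.772, 0.195, 0.002], 0.83)]
bulb_b [([0.352, 0.191, 0.001], 0.87), ([0.772, 0.195, 0.002], 0.83)]
tape [([0.695, 0.357, -0.001], 0.71)]
```

View pics/c1.png

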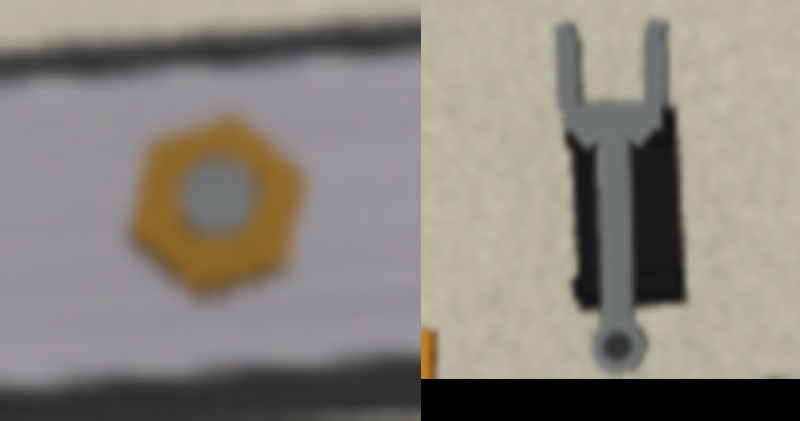

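The crop confirms the plain steel wrench on its black rest. The nut's hexagon has a corner about 11° clockwise of image-up. Next I convert that to world yaws.

Run:
```python
from h import *
p=ctrl.snapshot("top")
ang=lambda d:np.degrees(np.arctan2(d[1],d[0]))
a=toworld(p,(333,250),.084);b=toworld(p,(333,260),.084);print("img up yaw",ang(a-b))
# nut corners from crop (px 218+..): scale 20/400*... crop 40px -> 421ish
C=np.array([(232,115),(305,180),(288,270),(205,298),(132,238),(148,140)])*40/421+[313,236]-.5
W=np.array([toworld(p,c,.084)[:2] for c in C]);c=W.mean(0);print("nut c",c, [round(ang(w-c)%60,1) for w in W],np.linalg.norm(W-c,axis=1))
# manifold: bright block top, dark plate edges
q=toworld(p,(282,260),.081),toworld(p,(384,253),.062)
print("gauge/outlet yaw",ang(q[0]-q[1])-90,np.linalg.norm((q[0]-q[1])[:2]))
e=[toworld(p,c,.006) for c in((272,280),(397,271),(269,244),(396,236))]
print("plate",[ang(e[0]-e[1])-90,ang(e[2]-e[3])-90],np.mean(e,0))
# wrench per-slice centre line of handle
m=ctrl.trace(p,"wrench")[0]["pixels"];P=rect(p,m,.03)
ys=[];xs=[]
for x in np.arange(.40,.56,.006):
    s=P[abs(P[:,0]-x)<.004]
    if len(s): xs.append(x);ys.append((s[:,1].min()+s[:,1].max())/2)
f=np.polyfit(xs,ys,1);print("wrench yaw",np.degrees(np.arctan(f[0])),"y at .47",np.polyval(f,.47),"x range",P[:,0].min(),P[:,0].max(), np.round(np.array(ys)-np.polyval(f,xs),4))
```

```text
img up yaw 1.578618115805428
nut c [0.55181879 0.03031228] [np.float64(53.1), np.float64(48.8), np.float64(49.3), np.float64(53.3), np.float64(51.6), np.float64(48.0)] [0.01957704 0.01907314 0.01976249 0.01939712 0.01928756 0.02041377]
gauge/outlet yaw 5.922301783030278 0.2285947671226627
plate [np.float64(5.739077948566347), np.float64(5.245406790235506)] [0.55205667 0.02903922 0.006     ]
wrench yaw 26.933002118175775 y at .47 0.442006470445959 x range 0.21420107148322143 0.40088468128261473 [0.]<stdin>:19: RankWarning: Polyfit may be poorly conditioned
```

```bash
cat >> h.py <<'E'
from scipy.spatial.transform import Rotation as Ro
def Rt(yaw): return Ro.from_euler("xyz",[180,0,yaw],degrees=True)
def plan(target,n,start=None):
    """n equal steps from start (x,y,z,yaw; default measured) to target; prints tool-axis shift mm and wz deg"""
    if start is None:
        o=ctrl.get_obs(); start=[*o["tool_pos"],o["orientation"][2]]
    s=np.array(start,float);t=np.array(target,float)
    for i in range(n):
        a=s+(t-s)*i/n; b=s+(t-s)*(i+1)/n
        print(np.round(Rt(a[3]).inv().apply((b-a)[:3])*1000,1).tolist(), "wz",round(-(b-a)[3],2))
E
python3 -c "
from h import *
plan([.552,.030,.33,-9.3],4)"
```

```text
[-135.4, 140.8, 18.7] wz -38.98
[-193.8, 24.3, 18.7] wz -38.98
[-165.9, -103.0, 18.7] wz -38.98
[-64.2, -184.5, 18.7] wz -38.98
```

```bash
python3 -m inch '[0,-135,141,19,0,0,-39,0,-135,141,19,0,0,-39,0,-135,141,19,0,0,-39,0,-135,141,19,0,0,-39,0,-135,141,19,0,0,-39]'
python3 -m inch '[0,-194,24,19,0,0,-39,0,-194,24,19,0,0,-39,0,-194,24,19,0,0,-39,0,-194,24,19,0,0,-39,0,-194,24,19,0,0,-39]'
python3 -m inch '[0,-166,-103,19,0,0,-39,0,-166,-103,19,0,0,-39,0,-166,-103,19,0,0,-39,0,-166,-103,19,0,0,-39,0,-166,-103,19,0,0,-39]'
python3 -m inch '[0,-64,-184,19,0,0,-39,0,-64,-184,19,0,0,-39,0,-64,-184,19,0,0,-39,0,-64,-184,19,0,0,-39,0,-64,-184,19,0,0,-39]'
python3 -c "
from h import *
o=ctrl.get_obs();print(o['joint_pos'],o['tool_pos'],o['orientation'],o['moment'])
plan([.552,.030,.2355,-9.3],1)"
```

```text
clock: 1.8
tool_pos: [0.2682, -0.4781, 0.3858]
orientation: [-180.0, 0.1, -125.7]
force: [-0.1, -1.2, 0.1]
opening: 0.0874
gripper_force: 0.0
clock: 2.3
tool_pos: [0.3638, -0.3075, 0.3667]
orientation: [-179.9, 0.0, -86.6]
force: [0.2, -0.7, 0.4]
opening: 0.0878
gripper_force: 0.0
clock: 2.8
tool_pos: [0.459, -0.1368, 0.3475]
orientation: [-180.0, -0.0, -47.6]
force: [-0.3, -1.2, -0.0]
opening: 0.0876
gripper_force: 0.0
clock: 3.3
tool_pos: [0.5537, 0.0339, 0.328]
orientation: [-180.0, -0.0, -8.7]
force: [-0.9, -1.2, -0.2]
opening: 0.0881
gripper_force: 0.0
[ 2.37389681e+01  1.29410620e+01 -2.07653094e+01  2.37470558e-02
 -5.62616750e+01  5.75659367e+01] [0.55374508 0.03392274 0.32797634] [-1.79999537e+02 -3.75623471e-02 -8.68191172e+00] [-0.2154102   0.34459971  0.03463265]
[-1.1, 4.1, 92.5] wz 0.62
```

```bash
python3 -m inch '[0,-1,4,0,0,0,0.6,0,-1,4,30,0,0,0.6,0,-1,4,60,0,0,0.6,0,-1,4,80,0,0,0.6,0,-1,4,92,0,0,0.6]'
python3 -m inch '[0,0,0,0,0,0,0,0.55,0,0,0,0,0,0,0.55,0,0,0,0,0,0,0.7,0,0,0,0,0,0,0.7,0,0,0,0,0,0]'
python3 -m inch '[0.7,0,0,0,0,0,0,0.7,0,0,0,0,0,0]'
python3 -c "
from h import *
o=ctrl.get_obs();print(o['joint_pos'],o['tool_pos'],o['orientation'],o['force'],o['moment'],o['opening'],o['gripper_force'])
p=ctrl.snapshot('side');cv2.imwrite('pics/g1.png',crop(p,(328,230),60,'',6))"
```

```text
clock: 3.8
tool_pos: [0.5488, 0.0248, 0.2354]
orientation: [180.0, 0.1, -10.1]
force: [-0.6, 0.5, -0.7]
opening: 0.0876
gripper_force: 0.0
clock: 4.3
tool_pos: [0.55, 0.0261, 0.2375]
orientation: [-180.0, -0.1, -9.8]
force: [-0.9, 0.3, 0.2]
opening: 0.0612
gripper_force: 0.0
clock: 4.5
tool_pos: [0.5498, 0.0261, 0.2369]
orientation: [-180.0, -0.0, -9.8]
force: [0.2, 0.9, -0.0]
opening: 0.0451
gripper_force: 0.0
[ 2.31132817e+01  1.86401172e+01 -2.70988657e+01 -1.46448820e-04
 -4.42396772e+01  5.70615330e+01] [0.54979721 0.02612008 0.23688628] [-1.79988311e+02 -1.78539704e-02 -9.82529202e+00] [ 0.21320862  0.88025759 -0.04689501] [-0.03351905  0.18014126  0.01243453] 0.045121809282532475 0.0
```

View pics/g1.png

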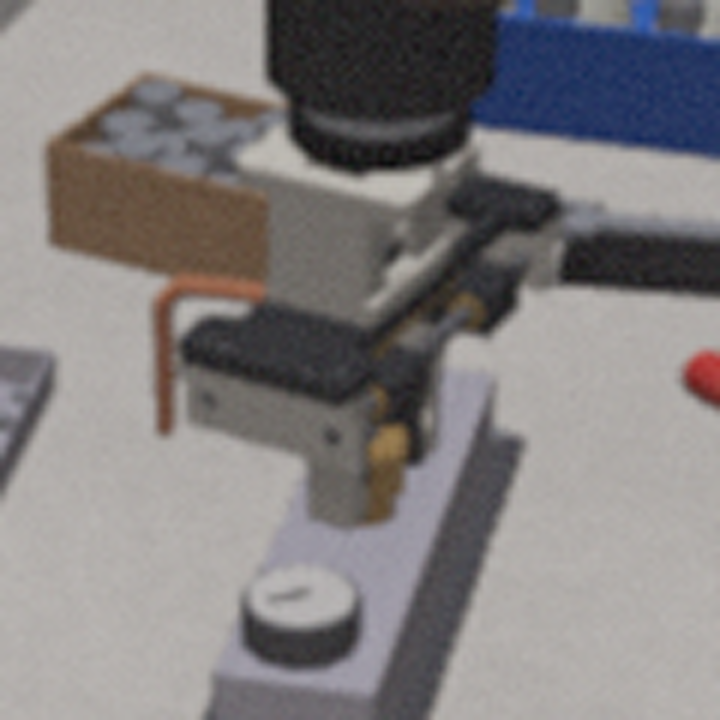

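The fingers straddle the nut. The tool sits about 4 mm off toward the outlet side, so I centre it and close.

```bash
python3 -m inch '[0.45,1.5,-4,1,0,0,0,0.45,1.5,-4,1,0,0,0,0.7,1.5,-4,1,0,0,0,0.8,1.5,-4,1,0,0,0,0.8,1.5,-4,1,0,0,0]'
python3 -m inch '[0.8,0,0,0,0,0,0,0.8,0,0,0,0,0,0,0.8,0,0,0,0,0,0]'
python3 -c "
from h import *
o=ctrl.get_obs();print(o['tool_pos'],o['orientation'],o['force'],o['moment'],o['opening'],o['gripper_force'])"
```

```text
clock: 5.05
tool_pos: [0.5519, 0.03, 0.2356]
orientation: [-180.0, 0.0, -9.8]
force: [-0.2, 2.1, -0.1]
opening: 0.0338
gripper_force: 30.0
clock: 5.35
tool_pos: [0.5519, 0.0299, 0.2356]
orientation: [-180.0, 0.0, -9.8]
force: [-1.5, 3.4, -0.6]
opening: 0.0339
gripper_force: 30.0
[0.55190837 0.02991431 0.23561697] [-1.79983929e+02  2.17211787e-03 -9.83295304e+00] [-1.49053604  3.44036475 -0.56008101] [ 1.45091499  0.52535431 -0.04023701] 0.03390217618855987 29.975358622614294
```

```bash
python3 -m inch '[0.8,0,0,0,0,0,8,0.8,0,0,0,0,0,16,0.8,0,0,0,0,0,24,0.8,0,0,0,0,0,32,0.8,0,0,0,0,0,40]'
python3 -m inch '[0.8,0,0,0,0,0,8,0.8,0,0,0,0,0,16,0.8,0,0,0,0,0,24,0.8,0,0,0,0,0,32,0.8,0,0,0,0,0,40]'
python3 -m inch '[0.8,0,0,0,0,0,0,0.8,0,0,0,0,0,0]'
python3 -c "
from h import *
o=ctrl.get_obs();print(o['tool_pos'],o['orientation'],o['force'],o['moment'],o['opening'],o['gripper_force'])"
python3 -m inch '[0.8,0,0,0,0,0,6,0.8,0,0,0,0,0,12,0.8,0,0,0,0,0,18,0.8,0,0,0,0,0,24,0.8,0,0,0,0,0,30]'
python3 -m inch '[0.8,0,0,0,0,0,0,0.8,0,0,0,0,0,0]'
python3 -c "
from h import *
o=ctrl.get_obs();print(o['tool_pos'],o['orientation'],o['force'],o['moment'],o['opening'],o['gripper_force'])"
```

```text
clock: 5.85
tool_pos: [0.5521, 0.0304, 0.2356]
orientation: [-179.9, 0.0, -50.2]
force: [-1.3, 6.6, -1.2]
opening: 0.0338
gripper_force: 30.0
clock: 6.35
tool_pos: [0.5526, 0.0306, 0.2357]
orientation: [-179.9, 0.1, -90.1]
force: [1.1, 8.1, -3.9]
opening: 0.0339
gripper_force: 30.0
clock: 6.55
tool_pos: [0.5525, 0.0306, 0.2356]
orientation: [-179.9, 0.1, -89.8]
force: [1.5, 6.8, -4.8]
opening: 0.0339
gripper_force: 30.0
[0.55254708 0.03058381 0.23563866] [-1.79894483e+02  8.24943854e-02 -8.98358883e+01] [ 1.4908158   6.75061138 -4.78168245] [ 2.58827676 -0.35604204 -0.02733031] 0.03390477674773091 29.98955819522962
clock: 7.05
tool_pos: [0.5529, 0.0305, 0.2357]
orientation: [-179.9, 0.1, -120.0]
force: [4.2, 5.6, -6.0]
opening: 0.0336
gripper_force: 30.0
clock: 7.25
tool_pos: [0.553, 0.0305, 0.2357]
orientation: [-179.9, 0.1, -119.8]
force: [4.2, 5.8, -4.8]
opening: 0.0339
gripper_force: 30.0
[0.5529527 0.0304878 0.2356855] [-1.79904921e+02  1.45084529e-01 -1.19826699e+02] [ 4.23100785  5.8233583  -4.75884055] [ 2.09321168 -1.26879839 -0.02822499] 0.033940215026507556 29.988292115740478
```

```bash
s(){ python3 -c "
from h import *
m=[ctrl.get_obs() for i in range(1)][0];print(m['orientation'][2],m['moment'][2],m['force'])"; }
python3 -m inch '[0.8,0,0,0,0,0,5,0.8,0,0,0,0,0,10,0.8,0,0,0,0,0,14,0.8,0,0,0,0,0,14,0.8,0,0,0,0,0,14]'>/dev/null; s
python3 -m inch '[0.8,0,0,0,0,0,2,0.8,0,0,0,0,0,3,0.8,0,0,0,0,0,3]'>/dev/null; s
python3 -m inch '[0.8,0,0,0,0,0,2,0.8,0,0,0,0,0,2,0.8,0,0,0,0,0,2]'>/dev/null; s
python3 -m inch '[0.8,0,0,0,0,0,2,0.8,0,0,0,0,0,2,0.8,0,0,0,0,0,2]'>/dev/null; s
```

```text
-133.81599077618122 0.023895312671995496 [ 5.24091508  4.89814991 -5.54328846]
-136.8418799087247 0.03867176293667696 [ 4.45107891  5.44382704 -6.37859934]
-138.8109218047523 0.0023350699266632535 [ 5.65998399  4.24948263 -6.65064838]
-140.80779211728552 0.06937392712937235 [ 5.50435017  3.97151755 -6.71963005]
```

```bash
s(){ python3 -c "
from h import *
m=ctrl.get_obs();print(m['orientation'][2],m['moment'][2],m['force'])"; }
for i in 1 2; do :; done
python3 -m inch '[0.8,0,0,0,0,0,2,0.8,0,0,0,0,0,2,0.8,0,0,0,0,0,2]'>/dev/null; s
python3 -m inch '[0.8,0,0,0,0,0,2,0.8,0,0,0,0,0,2,0.8,0,0,0,0,0,2]'>/dev/null; s
python3 -m inch '[0.8,0,0,0,0,0,0,0.8,0,0,0,0,0,0]'>/dev/null; s
```

```text
-142.81164629125857 0.055759801843575804 [ 5.13798649  3.81417046 -6.1466624 ]
-144.80007532921553 0.13510589256596867 [ 5.24295483  3.66442603 -7.83028538]
-144.78967070908527 0.10735604922072145 [ 4.93054877  3.95161522 -6.85743236]
```

```bash
s(){ python3 -c "
from h import *
m=ctrl.get_obs();print(m['orientation'][2],m['moment'][2],m['force'])"; }
python3 -m inch '[0.8,0,0,0,0,0,2,0.8,0,0,0,0,0,2,0.8,0,0,0,0,0,2]'>/dev/null; s
python3 -m inch '[0.8,0,0,0,0,0,2,0.8,0,0,0,0,0,2,0.8,0,0,0,0,0,2]'>/dev/null; s
python3 -m inch '[0.8,0,0,0,0,0,2,0.8,0,0,0,0,0,2,0.8,0,0,0,0,0,2]'>/dev/null; s
```

```text
-146.78549451988573 0.23435495793686903 [ 6.07803941  3.00112951 -7.20391783]
-148.76618897343164 0.34577250722105785 [ 4.45854745  3.43324881 -6.82739201]
-150.75898616427645 0.46112797789913507 [ 4.85310222  2.11419853 -7.66530614]
```

```bash
s(){ python3 -c "
from h import *
m=ctrl.get_obs();print(m['orientation'][2],m['moment'][2],m['force'])"; }
python3 -m inch '[0.8,0,0,0,0,0,2,0.8,0,0,0,0,0,2,0.8,0,0,0,0,0,2]'>/dev/null; s
python3 -m inch '[0.8,0,0,0,0,0,2,0.8,0,0,0,0,0,2,0.8,0,0,0,0,0,2]'>/dev/null; s
python3 -m inch '[0.8,0,0,0,0,0,2,0.8,0,0,0,0,0,2,0.8,0,0,0,0,0,2]'>/dev/null; s
```

```text
-152.75417243201352 0.3868135836939587 [ 5.95547389  2.67619327 -6.75651214]
-154.7569394724057 0.44420790929383386 [ 4.91440055  2.57514962 -7.59017394]
-156.75770047672222 0.4165283380317484 [ 6.222223    2.22517925 -6.72996135]
```

The torque climbed and then levelled at about 0.43 N m, so the nut bites, with ferrule roughly 0.1 to 0.17. I release, lift and look.

```bash
s(){ python3 -c "
from h import *
m=ctrl.get_obs();T=Ro.from_euler('xyz',m['orientation'],degrees=True)
print(m['tool_pos'],m['orientation'],m['force'],m['opening'],'grasp pt',m['tool_pos']+T.apply([0,0,.1593]))"; }
s
python3 -m inch '[0.3,0,0,0,0,0,0,0.3,0,0,0,0,0,0,0.3,0,0,0,0,0,0,0.3,0,0,0,0,0,0]'>/dev/null; s
python3 -m inch '[0.3,0,0,-40,0,0,0,0.3,0,0,-80,0,0,0,0,0,0,-110,0,0,0,0,0,0,-110,0,0,0,0,0,0,-110,0,0,0]'
python3 -c "
from h import *
plan([.473,.283,.33,3.5],4)"
```

```text
[0.55329801 0.03018563 0.23571585] [-179.96132317    0.18489361 -156.75770048] [ 6.222223    2.22517925 -6.72996135] 0.033845309990577103 grasp pt [0.55381279 0.03028968 0.07641672]
[0.55181441 0.02954093 0.23573113] [-1.79995331e+02 -1.18773299e-02 -1.56842906e+02] [-0.06259953  0.46847092  0.12390461] 0.0586845116621778 grasp pt [0.55178916 0.02951601 0.07643113]
clock: 12.15
tool_pos: [0.5518, 0.0297, 0.3464]
orientation: [180.0, 0.1, -156.8]
force: [-0.7, -0.5, 0.2]
opening: 0.0797
gripper_force: 0.0
[-6.8, 66.0, 4.1] wz -40.09
[-47.7, 46.1, 4.1] wz -40.09
[-66.2, 4.6, 4.1] wz -40.09
[-53.6, -39.1, 4.1] wz -40.09
```

```bash
python3 -m inch '[0,-7,66,4,0,0,-40,0,-7,66,4,0,0,-40,0,-7,66,4,0,0,-40,0,-7,66,4,0,0,-40,0,-7,66,4,0,0,-40]'>/dev/null
python3 -m inch '[0,-48,46,4,0,0,-40,0,-48,46,4,0,0,-40,0,-48,46,4,0,0,-40,0,-48,46,4,0,0,-40,0,-48,46,4,0,0,-40]'>/dev/null
python3 -m inch '[0,-66,5,4,0,0,-40,0,-66,5,4,0,0,-40,0,-66,5,4,0,0,-40,0,-66,5,4,0,0,-40,0,-66,5,4,0,0,-40]'>/dev/null
python3 -m inch '[0,-54,-39,4,0,0,-40,0,-54,-39,4,0,0,-40,0,-54,-39,4,0,0,-40,0,-54,-39,4,0,0,-40,0,-54,-39,4,0,0,-40]'
python3 - <<'E'
from h import *
for pos,e in(([.551908,.029914,.2356],[-179.984,.002,-9.833]),([.552547,.030584,.2356],[-179.894,.0825,-89.836]),([.552953,.030488,.2357],[-179.905,.145,-119.83])):
    T=Ro.from_euler('xyz',e,degrees=True);print(np.array(pos)+T.apply([0,0,.1593]),"close dir",T.apply([0,1,0]).round(2))
p=ctrl.snapshot("top")
cv2.imwrite("pics/n2.png",crop(p,(333,256),20,"",15))
cv2.imwrite("pics/top2.png",p["frame"][:,:,::-1])
for th in("wrench_jaw","wrench_grip"):
    for r in ctrl.mark_of(p,th)[:3]: print(th,round(r["p"],2),np.round(r["location"],3))
for r in ctrl.trace(p,"wrench")[:3]:
    P=rect(p,r["pixels"],.03)
    print(P.mean(0),[round(v,1) for v in np.degrees([0])])
E
```

```text
clock: 14.15
tool_pos: [0.4728, 0.2834, 0.3279]
orientation: [179.9, 0.1, 3.5]
force: [-0.1, 0.3, 0.6]
opening: 0.0877
gripper_force: 0.0
[0.55191012 0.02995878 0.07630001] close dir [-0.17 -0.99 -0.  ]
[0.55284105 0.03081422 0.07630044] close dir [-1. -0. -0.]
[0.55338267 0.03070634 0.07640073] close dir [-0.87  0.5  -0.  ]
wrench_jaw 0.93 [0.552 0.291 0.025]
wrench_jaw 0.66 [0.376 0.414 0.006]
wrench_grip 0.8 [0.474 0.283 0.026]
wrench_grip 0.57 [0.298 0.41  0.001]
[0.48978745 0.2841085 ] [np.float64(0.0)]
[0.31444763 0.40066314] [np.float64(0.0)]
```

View pics/n2.png

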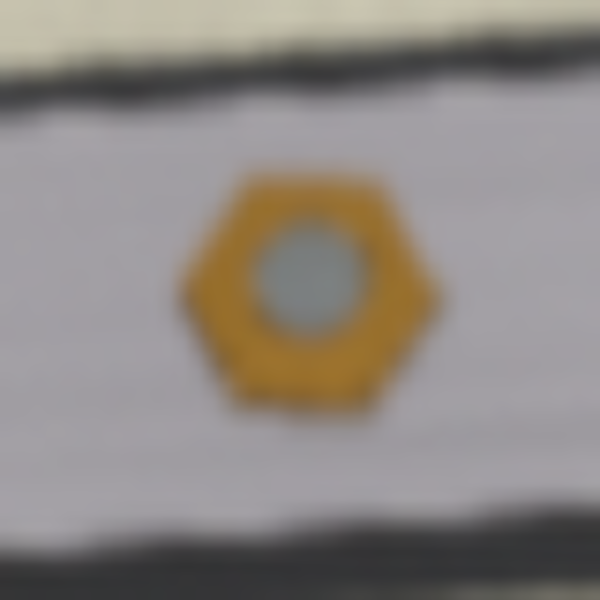

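Run:
```python
from h import *
f=cv2.imread("pics/top0.png"); p=ctrl.snapshot("side"); q=ctrl.snapshot("top")
q["frame"]=f[:,:,::-1]
# grey steel segmentation of wrench in the first top picture
c=f[240:335,195:245].astype(int); 
def edge_mid(v,zz=.03):
    row=f[v,200:245].astype(float).mean(1); return row
for v in (285,290,295,300,305,310): print(v,edge_mid(v).astype(int).tolist())
for v in (250,255,260): print(v,edge_mid(v).astype(int).tolist())
```

```text
285 [170, 169, 170, 172, 175, 176, 173, 168, 165, 167, 169, 170, 150, 80, 31, 25, 25, 28, 51, 90, 110, 113, 113, 112, 111, 109, 92, 50, 27, 26, 26, 26, 25, 26, 25, 26, 27, 38, 91, 155, 172, 175, 173, 170, 169]
290 [170, 172, 172, 174, 175, 173, 170, 170, 170, 171, 171, 169, 151, 93, 40, 26, 26, 29, 50, 88, 109, 113, 112, 112, 111, 111, 96, 52, 27, 26, 26, 26, 25, 25, 26, 26, 27, 35, 80, 143, 168, 170, 168, 169, 173]
295 [172, 174, 175, 175, 174, 173, 170, 168, 166, 169, 173, 171, 152, 96, 43, 25, 26, 27, 44, 80, 107, 113, 112, 112, 111, 111, 98, 53, 27, 25, 25, 26, 26, 26, 26, 27, 26, 30, 54, 110, 161, 174, 177, 177, 176]
300 [170, 173, 175, 176, 175, 173, 171, 171, 171, 173, 172, 169, 160, 131, 67, 28, 25, 26, 37, 69, 104, 113, 112, 111, 112, 111, 99, 55, 28, 26, 26, 26, 26, 26, 26, 25, 27, 28, 41, 95, 158, 174, 173, 171, 169]
305 [171, 172, 174, 172, 167, 166, 169, 172, 172, 170, 170, 169, 156, 116, 57, 24, 21, 23, 32, 65, 103, 113, 111, 111, 111, 110, 97, 55, 29, 23, 24, 24, 24, 25, 25, 25, 25, 22, 26, 84, 153, 173, 176, 173, 172]
310 [175, 174, 175, 176, 174, 172, 172, 171, 173, 173, 173, 171, 149, 87, 39, 24, 21, 21, 26, 57, 102, 113, 112, 111, 110, 109, 98, 61, 30, 23, 23, 23, 23, 24, 24, 25, 25, 27, 34, 70, 128, 163, 170, 170, 169]
250 [177, 178, 175, 173, 174, 175, 175, 173, 160, 127, 113, 113, 112, 103, 100, 141, 169, 176, 178, 176, 172, 172, 175, 176, 174, 174, 175, 176, 172, 152, 123, 113, 113, 111, 108, 126, 164, 175, 175, 173, 171, 172, 174, 176, 179]
255 [175, 174, 173, 173, 175, 174, 174, 171, 159, 132, 114, 113, 112, 105, 103, 142, 171, 175, 173, 173, 172, 170, 167, 168, 170, 174, 173, 172, 167, 150, 122, 113, 113, 113, 105, 113, 159, 171, 169, 168, 171, 173, 172, 171, 171]
260 [174, 174, 177, 179, 177, 175, 173, 169, 160, 132, 114, 112, 113, 104, 93, 122, 163, 174, 174, 173, 170, 169, 170, 173, 175, 174, 174, 174, 171, 158, 125, 112, 113, 112, 106, 115, 158, 171, 175, 178, 178, 174, 172, 171, 172]
```

The nut now shows flats facing image-up (edges at rows 180 and 410, corners at (180,300) and (440,300)). That matches the commanded turn, with no slip. Now the wrench line.

Run:
```python
from h import *
q=ctrl.snapshot("top")
f=cv2.imread("pics/top0.png")
A=[(222.0,250),(222.15,260),(222.5,285),(222.7,297),(223.0,310)]
W=np.array([toworld(q,a,.03)[:2] for a in A]); k=np.polyfit(W[:,0],W[:,1],1)
print(W.round(4).tolist(),np.degrees(np.arctan(k[0])),np.polyval(k,.473))
col=f[:,222].astype(float).mean(1); print(col[240:280].astype(int).tolist()); col=f[:,223].astype(float).mean(1); print(col[308:335].astype(int).tolist())
for v in(246,272,322,328): print(v,toworld(q,(222.5,v),.03))
plan([.473,np.polyval(k,.473),.185,np.degrees(np.arctan(k[0]))],1)
a=toworld(q,(333,246),.084)
```

```text
[[0.5608, 0.2875], [0.5376, 0.2861], [0.4802, 0.2825], [0.4528, 0.2807], [0.4232, 0.2786]] 3.6962464425755748 0.28191219010459984
[173, 172, 172, 171, 171, 173, 175, 178, 177, 176, 175, 172, 170, 169, 168, 167, 167, 168, 169, 171, 170, 169, 163, 148, 127, 117, 114, 113, 113, 113, 114, 114, 114, 115, 114, 114, 114, 114, 114, 114]
[111, 110, 111, 111, 112, 111, 111, 111, 112, 109, 94, 71, 55, 51, 51, 51, 59, 80, 103, 116, 132, 152, 164, 166, 167, 169, 172]
246 [0.57008346 0.28683105 0.03      ]
272 [0.50998117 0.28392018 0.03      ]
322 [0.3960409  0.27840183 0.03      ]
328 [0.38251095 0.27774655 0.03      ]
[-0.3, 1.4, 144.3] wz -0.64
```

```bash
python3 -m inch '[0.3,-2,1.4,45,0,0,-0.6,0.4,-2,1.4,90,0,0,-0.6,0.4,-2,1.4,120,0,0,-0.6,0.4,-2,1.4,135,0,0,-0.6,0.4,-2,1.4,142,0,0,-0.6]'>/dev/null
python3 -m inch '[0.4,0,0,0,0,0,0,0.4,0,0,0,0,0,0]'
python3 -c "
from h import *
plan([.4715,.2818,.1873,3.7],1)
p=ctrl.snapshot('side');cv2.imwrite('pics/w1.png',crop(p,(325,310),60,'',6))"
```

```text
clock: 15.2
tool_pos: [0.4717, 0.2823, 0.1885]
orientation: [-180.0, -0.1, 3.8]
force: [-0.4, -0.6, 0.7]
opening: 0.053
gripper_force: 0.0
[-0.3, 0.5, 1.2] wz 0.06
```

View pics/w1.png

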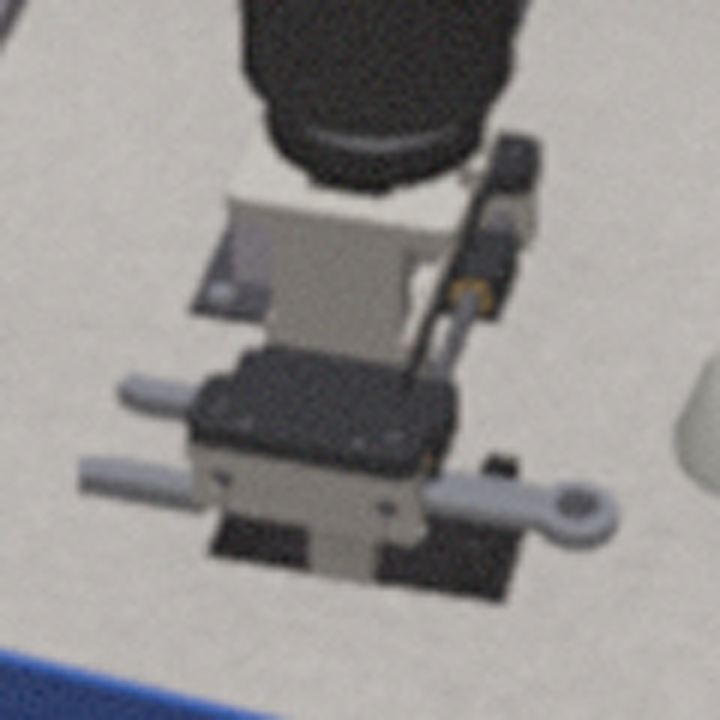

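The fingers straddle the handle between the ribs. Close and lift.

```bash
python3 -m inch '[0.4,0,0.4,1.2,0,0,0,0.7,0,0.4,1.2,0,0,0,0.95,0,0.4,1.2,0,0,0,0.95,0,0.4,1.2,0,0,0,0.95,0,0.4,1.2,0,0,0]'>/dev/null
python3 -m inch '[0.95,0,0,0,0,0,0,0.95,0,0,0,0,0,0]'
python3 -m inch '[0.95,0,0,-15,0,0,0,0.95,0,0,-45,0,0,0,0.95,0,0,-85,0,0,0,0.95,0,0,-125,0,0,0,0.95,0,0,-125,0,0,0]'
python3 -c "
from h import *
ctrl.snapshot('side')
m=ctrl.get_obs();print(m['tool_pos'],m['orientation'],m['force'],m['moment'],m['opening'])
p=ctrl.snapshot('side');cv2.imwrite('pics/w2.png',p['frame'][150:400,180:480,::-1])
for n in('side','top'):
  p=ctrl.snapshot(n)
  for th in('wrench_jaw','wrench_grip'):
    for r in ctrl.mark_of(p,th)[:3]: print(n,th,round(r['p'],2),np.round(r['location'],3))
"
```

```text
clock: 15.95
tool_pos: [0.4714, 0.2816, 0.1865]
orientation: [180.0, 0.0, 3.8]
force: [-0.7, -0.5, 0.8]
opening: 0.0177
gripper_force: 30.0
clock: 16.45
tool_pos: [0.4726, 0.2827, 0.3169]
orientation: [-179.7, -0.4, 3.8]
force: [0.2, -0.4, -2.2]
opening: 0.0178
gripper_force: 30.0
[0.47177293 0.28203219 0.3140309 ] [-179.77974207   -0.21183232    3.77480055] [-0.8718297   0.40993808 -3.79567538] [-0.10438125  0.21502087  0.0089085 ] 0.017658872288970985
side wrench_jaw 0.93 [0.549 0.284 0.146]
side wrench_grip 0.93 [0.295 0.41  0.005]
side wrench_grip 0.7 [0.473 0.279 0.149]
top wrench_jaw 0.9 [0.549 0.288 0.15 ]
top wrench_jaw 0.84 [0.379 0.414 0.004]
top wrench_jaw 0.29 [ 0.788  0.009 -0.004]
top wrench_grip 0.64 [0.298 0.412 0.004]
```

View pics/w2.png

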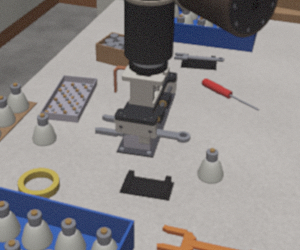

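```bash
python3 -c "
from h import *
plan([.433,-.041,.30,30.5],2)"
```

```text
[-29.6, 159.6, 5.1] wz -13.37
[-65.7, 148.4, 5.1] wz -13.37
```

```bash
python3 -m inch '[0.95,-7.5,40,1.5,0,0,-3.5,0.95,-15,80,2.5,0,0,-7,0.95,-22.5,120,4,0,0,-10,0.95,-29.6,159.6,5,0,0,-13.4,0.95,-29.6,159.6,5,0,0,-13.4]'>/dev/null
python3 -m inch '[0.95,-16,37,1.5,0,0,-3.5,0.95,-33,74,2.5,0,0,-7,0.95,-49,111,4,0,0,-10,0.95,-65.7,148.4,5,0,0,-13.4,0.95,-65.7,148.4,5,0,0,-13.4]'>/dev/null
python3 -m inch '[0.95,0,0,0,0,0,0,0.95,0,0,0,0,0,0,0.95,0,0,0,0,0,0]'
python3 -c "
from h import *
plan([.433,-.041,.2365,30.5],1)"
```

```text
clock: 18.15
tool_pos: [0.4337, -0.0399, 0.3014]
orientation: [-180.0, 0.0, 30.6]
force: [0.1, -0.0, -3.0]
opening: 0.018
gripper_force: 30.0
[-1.2, 0.6, 64.9] wz 0.13
```

```bash
python3 -m inch '[0.95,-1,0.6,20,0,0,0,0.95,-1,0.6,40,0,0,0,0.95,-1,0.6,55,0,0,0,0.95,-1,0.6,65,0,0,0,0.95,-1,0.6,65,0,0,0]'>/dev/null
python3 -m inch '[0.95,0,0,0,0,0,0,0.95,0,0,0,0,0,0,0.95,0,0,0,0,0,0]'
python3 -c "
from h import *
p=ctrl.snapshot('side');a=crop(p,(335,235),50,'',8);q=ctrl.snapshot('top')
b=crop(q,(340,270),50,'',8);cv2.imwrite('pics/a1.png',cv2.resize(np.hstack([a,b]),(800,400)))
for n in(p,q):
    for r in ctrl.mark_of(n,'wrench_jaw')[:3]: print(round(r['p'],2),np.round(r['location'],3))
o=ctrl.get_obs();print(o['tool_pos'],o['orientation'])
plan([.4847,-.0103,.2365,30.5],1)"
```

```text
clock: 18.95
tool_pos: [0.4331, -0.0417, 0.2372]
orientation: [180.0, -0.1, 30.6]
force: [0.3, -0.6, -2.3]
opening: 0.0172
gripper_force: 30.0
0.91 [ 0.501 -0.004  0.073]
0.76 [0.377 0.415 0.005]
0.2 [0.698 0.356 0.004]
0.87 [0.502 0.004 0.075]
0.87 [0.376 0.414 0.003]
[ 0.43287075 -0.04185862  0.23678935] [ 1.79992147e+02 -4.19370207e-02  3.05660534e+01]
[60.7, -0.8, 0.3] wz 0.07
```

View pics/a1.png

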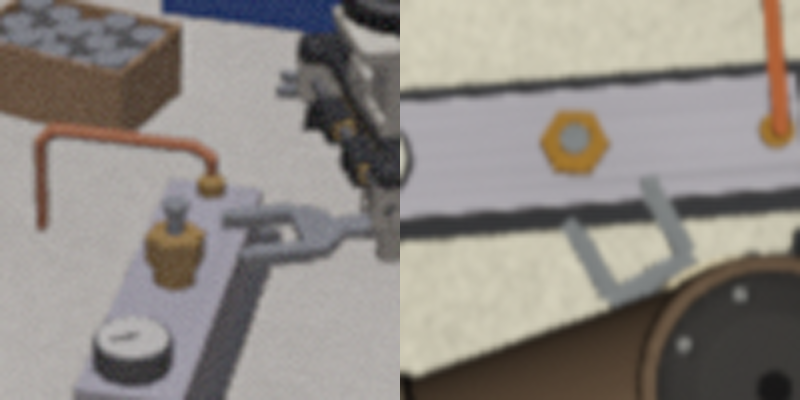

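The jaw points straight at the nut. Slide on in steps, watching the force.

```bash
python3 -m inch '[0.95,0,-0.8,0.5,0,0,0,0.95,8,-0.8,0.5,0,0,0,0.95,16,-0.8,0.5,0,0,0,0.95,24,-0.8,0.5,0,0,0,0.95,24,-0.8,0.5,0,0,0]'
python3 -m inch '[0.95,4,0,0,0,0,0,0.95,8,0,0,0,0,0,0.95,12,0,0,0,0,0,0.95,16,0,0,0,0,0,0.95,16,0,0,0,0,0]'
python3 -c "
from h import *
o=ctrl.get_obs();print(o['tool_pos'],o['orientation'],o['force'],o['moment'])
plan([.4847,-.0103,.2365,30.5],1)"
```

```text
clock: 19.65
tool_pos: [0.4545, -0.0282, 0.236]
orientation: [180.0, -0.0, 30.6]
force: [0.5, 0.1, -2.2]
opening: 0.0175
gripper_force: 30.0
clock: 20.15
tool_pos: [0.4674, -0.0205, 0.236]
orientation: [180.0, -0.0, 30.6]
force: [0.0, -0.3, -3.0]
opening: 0.0177
gripper_force: 30.0
[ 0.46739725 -0.0205225   0.23602135] [ 1.79990477e+02 -2.26240641e-02  3.05867169e+01] [ 0.03144541 -0.32300443 -2.98243738] [-0.07835625  0.13412763 -0.02025997]
[20.1, 0.0, -0.5] wz 0.09
```

```bash
python3 -m inch '[0.95,5,0,0,0,0,0,0.95,10,0,0,0,0,0,0.95,15,0,0,0,0,0,0.95,18.5,0,0,0,0,0,0.95,18.5,0,0,0,0,0]'
python3 -m inch '[0.95,0,0,0,0,0,0,0.95,0,0,0,0,0,0]'
python3 -c "
from h import *
o=ctrl.get_obs();print(o['tool_pos'],o['orientation'],o['force'],o['moment'])
for n in('side','top'):
    for r in ctrl.mark_of(ctrl.snapshot(n),'wrench_jaw')[:2]: print(round(r['p'],2),np.round(r['location'],3))
"
```

```text
clock: 20.65
tool_pos: [0.4833, -0.0111, 0.236]
orientation: [180.0, -0.0, 30.6]
force: [-0.8, 0.2, -2.6]
opening: 0.0175
gripper_force: 30.0
clock: 20.85
tool_pos: [0.4826, -0.0115, 0.2359]
orientation: [-180.0, 0.0, 30.6]
force: [0.5, -0.4, -2.9]
opening: 0.0176
gripper_force: 30.0
[ 0.48260379 -0.01148584  0.23589422] [-1.79994506e+02  1.37836565e-02  3.05626066e+01] [ 0.52121252 -0.36231349 -2.91323458] [-0.13861139  0.15170916  0.02973361]
0.83 [0.378 0.413 0.005]
0.82 [0.555 0.03  0.072]
0.85 [0.376 0.414 0.005]
0.74 [0.55  0.032 0.077]
```

On the nut with no side force. Swing 20° about the nut's centre (81.4 mm ahead of the tool) and check.

```bash
cat > arc.py <<'E'
from h import *
o=ctrl.get_obs();y=o["orientation"][2];c=Rt(y).inv().apply(np.array([.5528,.0298,.2365])-o["tool_pos"])*1000
f=Rt(y).inv().apply(o["force"])
print("pos",o["tool_pos"].round(4) if hasattr(o["tool_pos"],"round") else o["tool_pos"],"yaw",round(y,2),"nut in tool",c.round(1),"force tool",f.round(1),"mz",round(o["moment"][2],2))
E
python3 -m inch '[0.95,0.2,-5.7,0,0,0,4,0.95,0.8,-11.3,0,0,0,8,0.95,1.8,-16.9,0,0,0,12,0.95,3.2,-22.4,0,0,0,16,0.95,4.9,-27.8,0,0,0,20]'>/dev/null
python3 -m inch '[0.95,0,0,0,0,0,0,0.95,0,0,0,0,0,0]'>/dev/null; python3 arc.py
```

```text
pos [0.4733 0.0148 0.2363] yaw 10.7 nut in tool [80.9  0.  -0.2] force tool [3.4 5.3 3.8] mz -0.02
```

```bash
python3 -m inch '[0.95,0.2,-5.7,0,0,0,4,0.95,0.8,-11.3,0,0,0,8,0.95,1.8,-16.9,0,0,0,12,0.95,3.2,-22.4,0,0,0,16,0.95,4.9,-27.8,0,0,0,20]'>/dev/null
python3 -m inch '[0.95,0,0,0,0,0,0,0.95,0,0,0,0,0,0]'>/dev/null; python3 arc.py
python3 -c "
from h import *
for n in('side','top'):
    for r in ctrl.mark_of(ctrl.snapshot(n),'wrench_jaw')[:2]: print(round(r['p'],2),np.round(r['location'],3))
"
```

```text
pos [0.4729 0.0428 0.2361] yaw -9.25 nut in tool [81.   0.  -0.4] force tool [5.4 5.3 2.4] mz 0.04
0.97 [0.381 0.414 0.007]
0.87 [0.548 0.03  0.072]
0.7 [0.379 0.415 0.004]
0.63 [0.55  0.034 0.076]
```

```bash
python3 -m inch '[0.95,0.3,-7.1,0,0,0,5,0.95,1.2,-14.1,0,0,0,10,0.95,2.8,-21,0,0,0,15,0.95,4.9,-27.7,0,0,0,20,0.95,6.4,-31.6,0,0,0,23]'>/dev/null
python3 -m inch '[0.95,0,0,0,0,0,0,0.95,0,0,0,0,0,0]'>/dev/null; python3 arc.py
```

```text
pos [0.4841 0.0727 0.2359] yaw -32.25 nut in tool [81.  -0.4 -0.6] force tool [4.4 3.3 2.2] mz 0.18
```

```bash
python3 -m inch '[0.95,0.1,4.2,0,0,0,-3,0.95,0.4,8.5,0,0,0,-6,0.95,0.9,12,0,0,0,-8.5,0.95,1.2,14.1,0,0,0,-10,0.95,1.2,14.1,0,0,0,-10]'>/dev/null
python3 -m inch '[0.95,0,0,0,0,0,0,0.95,0,0,0,0,0,0]'>/dev/null; python3 arc.py
```

```text
pos [0.4775 0.0609 0.2359] yaw -22.44 nut in tool [81.5 -0.  -0.6] force tool [0.8 1.1 2.4] mz -0.02
```

```bash
python3 -m inch '[0.95,-4,0,0,0,0,0,0.95,-8,0,0,0,0,0,0.95,-12,0,0,0,0,0,0.95,-16,0,0,0,0,0,0.95,-16,0,0,0,0,0]'>/dev/null; python3 arc.py
python3 -m inch '[0.95,-9,0,0,0,0,0,0.95,-18,0,0,0,0,0,0.95,-27,0,0,0,0,0,0.95,-37,0,0,0,0,0,0.95,-37,0,0,0,0,0]'>/dev/null
python3 -m inch '[0.95,0,0,-30,0,0,0,0.95,0,0,-65,0,0,0,0.95,0,0,-65,0,0,0]'>/dev/null; python3 arc.py
python3 -c "
from h import *
p=ctrl.snapshot('top');cv2.imwrite('pics/n3.png',crop(p,(333,256),25,'',12))
plan([.4714,.2816,.30,3.8],2)"
```

```text
pos [0.4621 0.0671 0.236 ] yaw -22.41 nut in tool [98.1 -0.1 -0.5] force tool [-0.   0.1  1.5] mz -0.06
pos [0.43   0.0821 0.3051] yaw -22.34 nut in tool [133.4   1.7  68.6] force tool [ 1.  -1.8  2.2] mz 0.01
[-18.6, -100.5, 1.5] wz -13.1
[4.7, -102.1, 1.5] wz -13.1
```

View pics/n3.png

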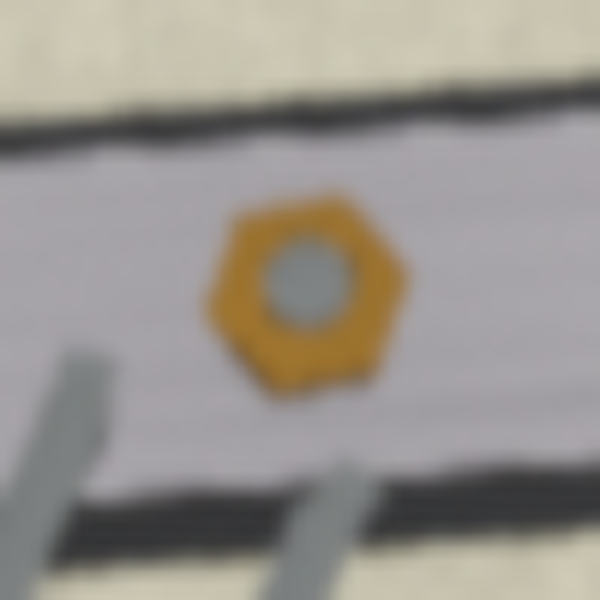

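The nut stands about 48° past its earlier pose: flats tilted about 12° in the image, relative yaw about −0.9 rad, so ferrule about 1.0, inside the window. The wrench is clear, so it goes back to its rest.

```bash
python3 -m inch '[0.95,-6,-33,0,0,0,-4,0.95,-12,-67,0,0,0,-9,0.95,-18.6,-100.5,1,0,0,-13.1,0.95,-18.6,-100.5,1,0,0,-13.1]'>/dev/null
python3 -m inch '[0.95,2,-34,0,0,0,-4,0.95,3,-68,0,0,0,-9,0.95,4.7,-102,1,0,0,-13.1,0.95,4.7,-102,1,0,0,-13.1]'>/dev/null
python3 -m inch '[0.95,0,0,0,0,0,0,0.95,0,0,0,0,0,0,0.95,0,0,0,0,0,0]'
python3 -c "
from h import *
plan([.4714,.2816,.188,3.8],1)"
```

```text
clock: 26.5
tool_pos: [0.4706, 0.28, 0.2986]
orientation: [180.0, 0.0, 3.7]
force: [0.1, -0.5, -1.6]
opening: 0.0177
gripper_force: 30.0
[0.9, -1.5, 110.6] wz -0.09
```

```bash
python3 -m inch '[0.95,1,-1.5,35,0,0,0,0.95,1,-1.5,70,0,0,0,0.95,1,-1.5,95,0,0,0,0.95,1,-1.5,105,0,0,0,0.95,1,-1.5,109,0,0,0]'>/dev/null
python3 -m inch '[0.95,0,0,1,0,0,0,0.95,0,0,2,0,0,0,0.95,0,0,2,0,0,0]'
python3 -m inch '[0.6,0,0,0,0,0,0,0.4,0,0,0,0,0,0,0.4,0,0,0,0,0,0,0.4,0,0,0,0,0,0]'
python3 -m inch '[0.4,0,0,-20,0,0,0,0.4,0,0,-60,0,0,0,0.3,0,0,-100,0,0,0,0,0,0,-140,0,0,0,0,0,0,-160,0,0,0]'
python3 -m inch '[0,0,50,0,0,0,0,0,0,90,0,0,0,0,0,0,90,0,0,0,0]'
python3 -c "
from h import *
for n in('side','top'):
    p=ctrl.snapshot(n)
    if n=='side': cv2.imwrite('pics/end.png',p['frame'][:,:,::-1])
    for th in('wrench_jaw','wrench_grip'):
        for r in ctrl.mark_of(p,th)[:3]: print(n,th,round(r['p'],2),np.round(r['location'],3))
"
```

```text
clock: 27.3
tool_pos: [0.4721, 0.2828, 0.189]
orientation: [-179.9, -0.1, 3.8]
force: [0.6, -0.4, -2.0]
opening: 0.0176
gripper_force: 30.0
clock: 27.7
tool_pos: [0.4718, 0.2826, 0.1882]
orientation: [-180.0, -0.0, 3.8]
force: [0.0, -0.2, 0.2]
opening: 0.0442
gripper_force: 0.0
clock: 28.2
tool_pos: [0.4722, 0.2829, 0.352]
orientation: [-179.8, -0.2, 3.8]
force: [0.1, 0.9, -0.1]
opening: 0.071
gripper_force: 0.0
clock: 28.5
tool_pos: [0.477, 0.1892, 0.3483]
orientation: [180.0, 0.0, 3.6]
force: [0.3, 0.2, 0.7]
opening: 0.0869
gripper_force: 0.0
side wrench_jaw 0.79 [0.551 0.288 0.022]
side wrench_jaw 0.74 [0.381 0.412 0.006]
side wrench_jaw 0.54 [ 0.785  0.006 -0.003]
side wrench_grip 0.7 [0.291 0.413 0.004]
top wrench_grip 0.63 [0.296 0.413 0.003]
```

View pics/end.png

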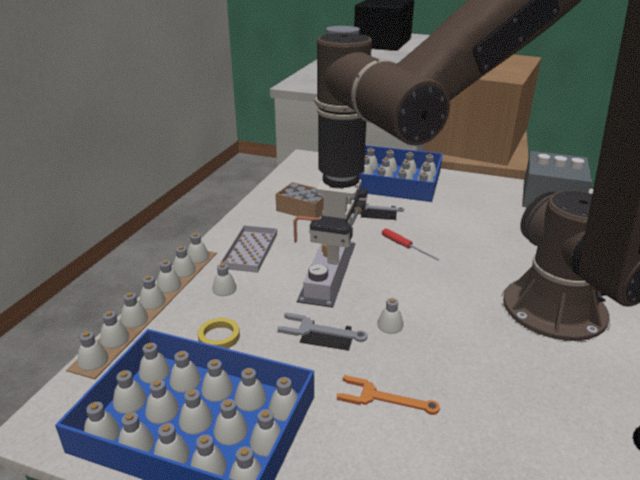

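The wrench lies flat on its rest (jaw at (291,323), handle end at (365,336)), the bystanders are in place, and the gripper is clear. Handing in.

```bash
python3 -c "
from plant import ctrl
print(ctrl.close_job())"
```

```text
the job is handed in; nothing more can be done
None
```

I ran the nut down by fingers until it bit, then tightened it about one more flat with the larger wrench (ferrule about 1.0 rad, read from the picture). The wrench is back flat on its rest and the job is handed in, but no verdict came back.

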